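# File a specimen board in a lever arch file

### The job

Lift the lever of the open lever arch file so that its rings spring open, thread the punched specimen board onto the file's two posts and set it down gently until it lies flat on the cover, then press the lever fully down again so that the rings close over it. Be gentle with the mechanism (it should never be loaded with more than about 25 N) and leave the other things on the bench where they are.

Things in the scene. Friction and masses are not known exactly. Their poses are not given: they have to be found in the camera images.
- file: Small (A5) lever arch file lying open and flat, fixed; grey plastic covers 3 mm thick, 230 mm long along the spine (y). Origin: on the bench, below the nominal middle between its two posts. x runs away from the robot: back cover x -125 to 65 mm, spine 67 to 137, front cover 139 to 329. The steel ring mechanism is riveted on the back cover.
- posts (a point): NOMINAL middle between the tops of the two upright posts (at y -40 and +40 mm; 6 mm thick, last 6 mm tapering to 2.4 mm; 46 mm above the cover). Axes as the file's. The real mechanism (posts, rings, lever as one) sits off all nominal points by an unknown -4 to +4 mm along the file's y and 0 to 6 mm upwards; not turned, not off along x. Find it by feel or sight.
- ring_bar (a point): NOMINAL middle of the bar that the two wire rings (5 mm wire, at y -40 and +40 mm) turn on, 15 mm above the bench. Closed, they arch over to the post tops (highest 58 mm above the bench); open, they lean away from the posts, leaving them free from above. Around the bar lies a low steel base, 18 to 74 mm from the posts' line (+x), y within 70 mm of 0, to 15 mm above the bench.
- lever_hinge (a point): NOMINAL hinge of the lever, its axis along the file's x; 55 mm beyond the posts' line, 24 mm above the bench, between two cheeks (to z 29 mm, y within 12 mm); a spring rod runs from it to y -43 mm, below z 28 mm.
- lever_end (a point): NOMINAL centre of the lever's end when fully down: a steel cross cylinder 14 mm thick, 18 mm long along the file's x, best pinched from above across its flat ends (18 mm). 88 mm along y from the hinge and 25 mm higher (91.5 mm away, 0.277 rad above level); when up, 31 mm along y and 86 mm higher than the hinge. A 7 mm round bar joins it to the hinge.
- lever (a joint): Lever angle: 0 fully down (rings closed; the start), 0.95 rad up (rings open). Lifting takes 3 to 6 N at its end; past about 0.35 rad it springs up to 0.95 by itself. Pressing down takes up to about 10 N square to the lever, under 4 N near the bottom. It does not snap home: below about 0.2 rad it stays where it is left and must be pressed until it meets its firm stop at 0.
- mech (a joint): How far the ring mechanism is pushed down on the springy cover, in m (0.0003 from its own weight, negative when pulled up): 0.001 per 10 N of load on posts, rings or lever.
- board: Stiff white board 126 x 116 x 5 mm, loose, flat on the bench; on it a grey-brown mineral block 40 (x) by 24 (y) mm, 5 to 50 mm above the underside: grip it across the 24 mm. Origin on the underside below the block; board spans x -55 to 71, y -58 to 58 mm; two 8.5 mm through holes at x 60, y -40 and 40. 0.14 to 0.24 kg. Filed, its axes run as the file's, its block on the robot side of the posts.
- board_holes (a point): Point on the underside of the board, midway between its two holes; axes as the board's.
- cup: Lidded clear plastic cup, 68 mm wide, 78 mm high, loose. Origin at the centre of its underside. Leave it alone.
- beaker: Open glass beaker, 68 mm wide, 80 mm high, loose. Origin at the centre of its underside. Leave it alone.
- magnifier: Hand lens lying flat, 72 mm across with a 94 mm handle along its x, 12 mm high, loose. Origin under the lens centre. Leave it alone.
Mind the look-alikes: they are no part of the job. Leave any green or orange look-alike of the board alone. Leave any blue look-alike of the part that bears lever alone.

How it is judged:
By the outcome, as a careful person would: the job done as asked, in the order asked, and still so for the second after the job is handed in, with the robot touching nothing.
It also fails if it takes over 72 s, if anything falls off the work surface, if the arm or the gripper's body presses on something with over 40 N, if the wrist force passes 120 N, or if a joint passes its speed limit or range.

### The arm

A 6-joint arm with a two-finger parallel gripper is mounted at the origin on the work surface. World frame = base frame: x ahead of the robot, y to its left, z up, the work surface at z = 0. Lengths are in m, angles in degrees, forces in N, time in s.
With the tool pointing down it reaches from about 0.25 to 0.8 m from the base axis. Payload 3.9 kg.
Tool frame: the origin (TCP) lies on the centre line of the jaws, within the pads' length; the fingertips stand 8 mm ahead of it and the grasp point (between the pads) lies 11 mm behind it; z points along the fingers, x is the direction in which the jaws open and shut, and the axes are right-handed (so a half turn about z gives the same grasp; the last joint's range is limited). The gripper opens to 85 mm and grips with 20 to 120 N. Pads are 22 mm wide; open, the fingers measure 114 mm over their backs; the gripper's body (76 mm by 85 mm) begins 54 mm behind the grasp point. The pads swing forward as they close: fully open they stand 13 mm farther back than shut.
Start: joints at [71.104, 14.897, -7.913, 67.191, 0, 90], TCP at [0.17, 0.497, 0.239] pointing down, gripper open.
Joint ranges: [-159.42, 159.42], [-47.68, 98.78], [-73.54, 78.23], [-108.79, 121.32], [-90, 84.71], [-180, 180]. Speed limits (degrees/s): [147.25, 147.25, 180, 180, 180, 180].

### API

Orientations are given as a 3x3 rotation matrix whose columns are the frame's x, y, z axes.
In Python, from workcell import env gives the robot as it stands.
- The arm moves only by the tool send_rows, never from a script. Its argument "plan" is a list of rows, each a list of 5 numbers: the gripper command: -1 is shut, 1 is fully open, values between are in proportion, then the shift along the tool's x, y, z in mm, then the turn about the tool's z in rad. A call has 1 to 20 rows; each row shifts and turns the commanded pose from where the row before left it, along the tool's axes as they then stand; what a row does not reach is not made up. A row lasts 1/8 s, in which the tool goes at most 62.5 mm and 10.7 degrees, less where a joint would pass 70% of its speed; a pose out of reach is approached as far as the arm can. A call with a gripper value outside its range is refused whole. The fingers move at their own pace and stop on an object; "squeeze" is the grip in N (left out, the last holds). Time passes only in rows, so rows that do not move let the fingers close. It gives the time, the measured TCP pose, the force and the opening at its end, in the units of the state.
- env.get_state(): the state, without advancing time (a new reading comes with each control period).
- env.snapshot(name): name is "scene" or "top" or "wrist"; returns a dict with "img" (400x640x3 uint8, red, green, blue), "mtx" (3x3 intrinsics, pixels), "world_to_cam" (4x4, takes a point from world to camera coordinates). Camera axes: x right, y down, z forward; pixel columns grow to the right and rows downward; lengths in m; the calibration is good to about 2 mm. A picture is of the moment at which its call begins. There is no depth.
- env.finish_job(): hands the job in, once; it reports no verdict.
The state is a dict: "clock": time; "joint_pos": joint angles; "qvel": joint speeds; "joint_efforts": joint torques, N m; "tcp_pos": TCP position; "orientation": TCP orientation; "wrist_force": force on the tool from outside, world axes, zero at the start; "wrist_torque": the same for the moment, N m; "width": finger opening in m.
Only numpy, scipy, OpenCV 4.12 (cv2) and the standard library are available. Lean on these libraries where they do the work, as an engineer would, in place of code of your own. Each camera call takes 0.05 s, during which the arm holds its last target. There are 200 camera calls.

## Working session

There is one attempt and no reset: what is moved stays moved. The work goes in short steps, Python scripts to look and compute and a tool call to move; the robot and the scene stay as the last step left them, time stands still between calls to the robot, and variables do not carry over. Pictures are saved under pics/ and viewed, about 8 in all and at most 12, crops included, and the job is handed in when it is done.

Besides the shell and the picture viewer there is one more tool, called after "Request:" by a JSON object that holds its "name" and its "arguments", one argument or row to a line. send_rows: Moves the arm, as the interface text tells. Its arguments: {"type":"object","properties":{"plan":{"type":"array","items":{"type":"array","items":{"type":"number"}}},"squeeze":{"type":"number"}},"required":["plan"]}

```bash
mkdir -p pics; ls; python3 - <<'E'
from workcell import env
import cv2,pickle
s=env.get_state();print({k:(v.tolist() if hasattr(v,'tolist') else v) for k,v in s.items()})
d={}
for n in ("scene","top"):
    r=env.snapshot(n);d[n]=r;cv2.imwrite(f"pics/{n}0.png",r["img"][:,:,::-1])
pickle.dump(d,open("s0.pkl","wb"))
E
```

```text
pics
{'clock': 0.0, 'joint_pos': [71.10136552151641, 14.935598240922648, -7.989190321077296, 67.19310326832023, 0.0006529000915134785, 90.00018976860493], 'qvel': [0.05235245689460548, -0.054784890571734454, 0.009844540475351148, 0.0020181032792805746, -0.08801200710266174, 0.011621239754426228], 'joint_efforts': [-0.00022417872060032096, -40.56741714477539, 25.392478108406067, 0.01873633184004575, -0.00017037882571457885, 6.316549843177199e-06], 'tcp_pos': [0.1698086384093249, 0.49602001179121247, 0.23844351908060266], 'orientation': [[0.32389731809992367, 0.9460919980063051, -0.0006772267821476905], [0.9460900029137115, -0.3238980258950979, -0.0019429894473149839], [-0.002057599186136267, -1.1388417213572435e-05, -0.999997883075706]], 'wrist_force': [0.5644703472005002, 0.10410800370722584, 0.4092094610678396], 'wrist_torque': [-0.01181661574760399, 0.015500237185471291, -0.0487929495663981], 'width': 0.08533097649242906}
```

View pics/top0.png

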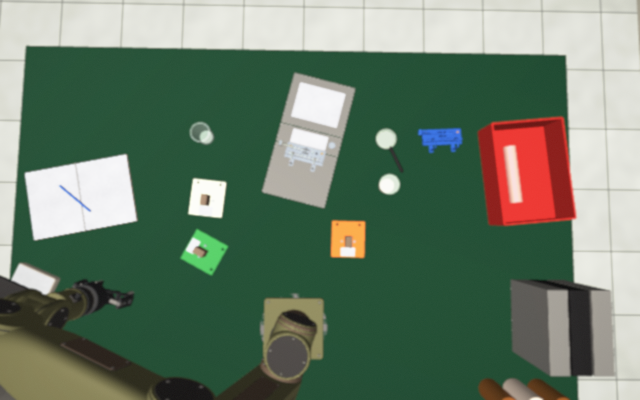

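View pics/scene0.png

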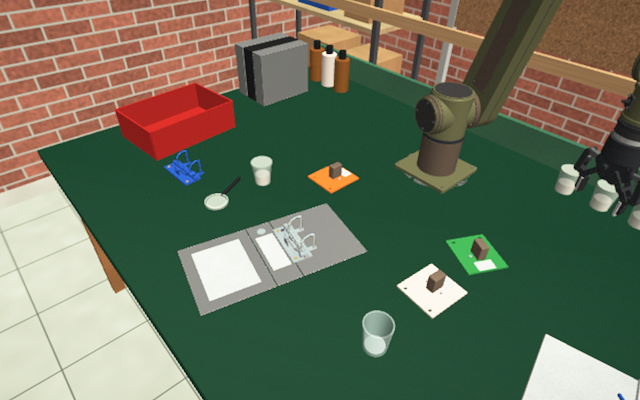

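The top view shows the file at about (308,140), with its back cover at the bottom. The white board is at (208,198), the green and orange look-alikes at (205,252) and (348,240), and the blue mechanism at (440,138). I'll measure the file and board outlines.

```bash
cat > h.py <<'E'
import numpy as np,cv2
def ray(s,uv,z):
    uv=np.atleast_2d(np.float64(uv));M=np.array(s["world_to_cam"]);R=M[:3,:3];c=-R.T@M[:3,3]
    d=np.c_[uv,np.ones(len(uv))]@np.linalg.inv(np.array(s["mtx"])).T@R
    return c+d*((z-c[2])/d[:,2])[:,None]
def proj(s,P):
    M=np.array(s["world_to_cam"]);p=np.atleast_2d(P)@M[:3,:3].T+M[:3,3];q=p@np.array(s["mtx"]).T
    return q[:,:2]/q[:,2:]
def big(mask,box=None):
    m=mask.astype(np.uint8)
    if box: k=np.zeros_like(m);x0,y0,x1,y1=box;k[y0:y1,x0:x1]=1;m*=k
    m=cv2.morphologyEx(m,cv2.MORPH_CLOSE,np.ones((9,9)))
    return max(cv2.findContours(m,0,1)[0],key=cv2.contourArea)
def rect(P):
    r=cv2.minAreaRect((P[:,:2]*1000).astype(np.float32));return r,cv2.boxPoints(r)
E
python3 - <<'E'
import pickle,numpy as np,cv2
from h import *
d=pickle.load(open("s0.pkl","rb"))
s=d["top"];im=s["img"].astype(int);hsv=cv2.cvtColor(s["img"],cv2.COLOR_RGB2HSV)
M=s["world_to_cam"];print("cam",-M[:3,:3].T@M[:3,3], s["mtx"][0,0])
ng=~((hsv[...,0]>60)&(hsv[...,0]<95)&(hsv[...,1]>90))
for n,b,z in(("file",(255,65,362,215),.003),("board",(180,172,235,224),.005)):
    c=big(ng,b)[:,0];print(n,*rect(ray(s,c,z)))
s=d["scene"];hsv=cv2.cvtColor(s["img"],cv2.COLOR_RGB2HSV)
ng=~((hsv[...,0]>60)&(hsv[...,0]<95)&(hsv[...,1]>90))
for n,b,z in(("file",(170,200,375,320),.003),):
    c=big(ng,b)[:,0];print(n,*rect(ray(s,c,z)))
E
```

```text
cam [ 0.36387268 -0.07752006  1.35950856] 379.1391914870876
file ((667.8453369140625, -44.01631164550781), (240.4810028076172, 463.760986328125), 76.01358795166016) [[ 413.77826  -104.648445]
 [ 863.79016  -216.73566 ]
 [ 921.9124     16.615822]
 [ 471.9005    128.70303 ]]
board ((450.8719787597656, 315.874267578125), (130.41514587402344, 139.43052673339844), 84.27942657470703) [[375.0042  257.94043]
 [513.74036 244.04243]
 [526.73975 373.8081 ]
 [388.0036  387.70612]]
file ((668.9951782226562, -44.33564758300781), (234.4698028564453, 456.68231201171875), 76.01161193847656) [[ 419.0869   -102.898094]
 [ 862.2262   -213.28973 ]
 [ 918.90344    14.226799]
 [ 475.76416   124.61844 ]]
```

Request:
{"name": "send_rows", "arguments": {
  "plan": [
    [1,-15,47,5,0],
    [1,-15,47,5,0],
    [1,-15,47,5,0],
    [1,-15,47,5,0],
    [1,-15,47,5,0],
    [1,-15,40,5,0],
    [1,0,0,0,0],
    [1,0,0,0,0]
  ]
}}

```text
clock: 1.1
tcp_pos: [0.4006, 0.3224, 0.209]
orientation: [[0.324, 0.946, -0.001], [0.946, -0.324, -0.0], [-0.001, -0.001, -1.0]]
wrist_force: [-0.1, -0.0, 0.6]
width: 0.0851
```

```bash
python3 - <<'E'
from workcell import env
import cv2,pickle
from h import *
s=env.get_state();print(s["clock"],s["tcp_pos"],s["joint_pos"])
r=env.snapshot("wrist");pickle.dump(r,open("w1.pkl","wb"));cv2.imwrite("pics/w1.png",r["img"][:,:,::-1])
M=r["world_to_cam"];print(-M[:3,:3].T@M[:3,3],M[:3,:3],r["mtx"][0])
print(proj(r,[[.45,.316,.005]]))
E
```

```text
1.1 [0.40059273 0.32238738 0.20897303] [ 3.88077191e+01  1.47527028e+01 -1.27479587e+01  6.25603791e+01
  3.05401376e-02  5.77279012e+01]
[0.32674795 0.34783886 0.34403435] [[ 3.24623560e-01  9.45843085e-01 -6.34873601e-04]
 [ 9.00746500e-01 -3.08940997e-01  3.05305100e-01]
 [ 2.88574579e-01 -9.96810886e-02 -9.52254374e-01]] [312.81347783   0.         315.92809995]
[[324.67539976 211.23708131]]
```

View pics/w1.png

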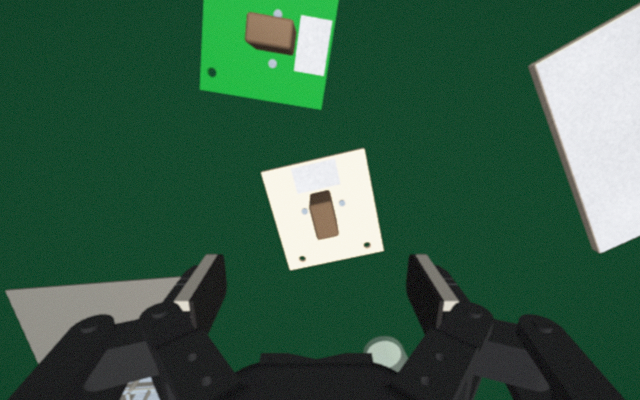

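The wrist view shows the board with its holes at (303,259) and (367,245), on the side away from the robot. The block top is around (324,220). I'll refine the holes and corners.

```bash
python3 - <<'E'
import pickle
from h import *
r=pickle.load(open("w1.pkl","rb"));im=r["img"];g=im.min(2).astype(float)
H=[]
for u,v in((303,259),(367,245)):
    w=np.clip(150-g[v-6:v+7,u-6:u+7],0,None);yy,xx=np.mgrid[v-6:v+7,u-6:u+7]
    H.append(((w*xx).sum()/w.sum(),(w*yy).sum()/w.sum()))
P=ray(r,H,.004);print(H,P)
d=P[1]-P[0];print("dist",np.linalg.norm(d),"yang",np.degrees(np.arctan2(d[1],d[0])))
c=big(im[...,0]>150,(255,140,390,275))[:,0];R,b=rect(ray(r,c,.005));print(R,b)
e=d/np.linalg.norm(d);ex=np.array([e[1],-e[0],0]);print("origin",P.mean(0)-.06*ex)
k=big((im[...,0]>90)&(im[...,0]<180)&(im[...,2]<120),(300,185,345,245))[:,0]
R,b=rect(ray(r,k,.05));print("block",R,b)
E
```

```text
[(np.float64(302.00131319763625), np.float64(257.9954038082731)), (np.float64(366.50309162450816), np.float64(244.3530073074761))] [[0.49905313 0.27052911 0.004     ]
 [0.50688007 0.34998489 0.004     ]]
dist 0.0798403530849687 yang 84.37412772824833
((451.5821838378906, 315.0639953613281), (117.1767807006836, 127.63407897949219), 84.31336975097656) [[382.2738  263.08743]
 [509.27975 250.44044]
 [520.89056 367.04056]
 [393.8846  379.68756]]
origin [0.44325561 0.31613894 0.004     ]
block ((436.80462646484375, 317.2049865722656), (23.22964096069336, 49.42881774902344), 83.93852233886719) [[411.00192 308.26483]
 [460.1544  303.04535]
 [462.60733 326.14514]
 [413.45486 331.36462]]
```

Both measurements agree. The board origin is (0.4435, 0.316) with yaw -5.6°. The file origin is about (0.5695, -0.0195) with yaw -14°. Next I'll move above the lever end, turned to the pinch direction.

Request:
{"name": "send_rows", "arguments": {
  "plan": [
    [1,-25,45,0,0],
    [1,-25,45,0,0],
    [1,-25,45,0,0],
    [1,-25,45,0,0],
    [1,-25,45,0,0],
    [1,-25,46,0,0],
    [1,-26,46,0,0],
    [1,0,0,0,0.185],
    [1,0,0,0,0.185],
    [1,0,0,0,0.185],
    [1,0,0,0,0.185],
    [1,0,0,0,0.185],
    [1,0,0,0,0.185],
    [1,0,0,0,0.185],
    [1,0,0,0,0.185],
    [1,0,0,0,0],
    [1,0,0,0,0]
  ]
}}

```text
clock: 3.28
tcp_pos: [0.6438, 0.0543, 0.2094]
orientation: [[0.973, -0.233, -0.0], [-0.233, -0.973, 0.0], [-0.0, -0.0, -1.0]]
wrist_force: [0.6, -0.0, 0.2]
width: 0.0854
```

```bash
python3 - <<'E'
from workcell import env
import cv2,pickle
from h import *
s=env.get_state();print(s["clock"],s["tcp_pos"],s["joint_pos"],s["orientation"])
r=env.snapshot("wrist");pickle.dump(r,open("w2.pkl","wb"));cv2.imwrite("pics/w2.png",r["img"][:,:,::-1])
ex=np.array([.9703,-.2419,0]);ey=np.array([.2419,.9703,0]);O=np.array([.5695,-.0195,0])
F=lambda x,y,z:O+ex*x/1e3+ey*y/1e3+[0,0,z/1e3]
print("end",proj(r,F(55,88,52)),F(55,88,52),"posts",proj(r,[F(0,40,52),F(0,-40,52)]))
E
```

```text
3.275 [0.64377782 0.05429012 0.20935202] [4.81830822e+00 2.76637146e+01 7.23351820e+00 6.95727204e+01
 4.27928035e-03 1.08286202e+02] [[ 9.72500579e-01 -2.32900454e-01 -5.69998834e-05]
 [-2.32900450e-01 -9.72500579e-01  7.01476517e-05]
 [-7.17698395e-05 -5.49433334e-05 -9.99999996e-01]]
end [[316.53847264 182.45141413]] [0.6441537 0.0525819 0.052    ] posts [[261.89423999 227.6397392 ]
 [265.12333463 295.0374645 ]]
```

View pics/w2.png

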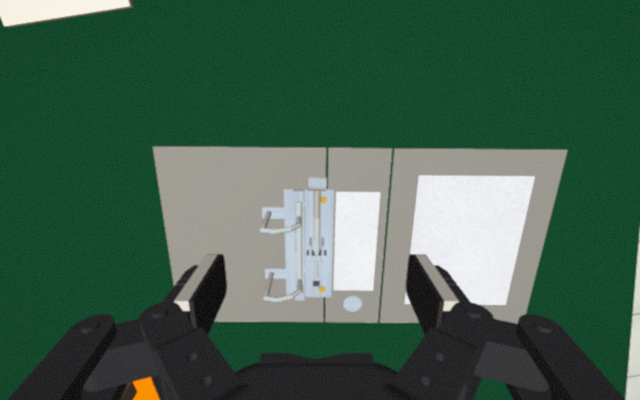

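```bash
python3 - <<'E'
import pickle
from h import *
r=pickle.load(open("w2.pkl","rb"));c=r["img"][165:315,240:350,::-1]
cv2.imwrite("pics/w2c.png",cv2.resize(c,None,fx=4,fy=4,interpolation=cv2.INTER_CUBIC))
im=r["img"].astype(int)
print((im[183,290:345]).tolist()[::6]);
m=(im[...,2]-im[...,0]>8)
k=max(cv2.findContours((m*255).astype(np.uint8)[172:190,300:335].copy(),0,1)[0],key=cv2.contourArea)
x,y,w,h=cv2.boundingRect(k);print(x+300,y+172,w,h)
P=ray(r,[[x+300,y+172],[x+300+w,y+172+h]],.052);print(P,P.mean(0))
E
```

```text
[[162, 158, 151], [157, 152, 144], [157, 155, 146], [169, 180, 184], [186, 199, 212], [185, 197, 212], [143, 158, 163], [159, 156, 148], [160, 157, 149], [156, 154, 147]]
308 179 19 8
[[0.63694622 0.05785698 0.052     ]
 [0.65298124 0.04575285 0.052     ]] [0.64496373 0.05180492 0.052     ]
```

View pics/w2c.png

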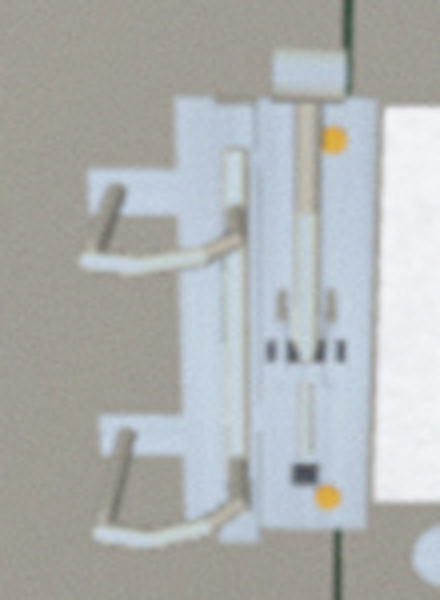

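The lever end is centred at (317.5,183.5), which maps to (0.645, 0.0517), close to nominal. The posts and closed rings show at left, post tops around (261,229) and (265,298). I'll descend and pinch.

Request:
{"name": "send_rows", "arguments": {
  "plan": [
    [0.0,1.8,2.4,30,-0.01],
    [0.0,0,0,40,0],
    [0.0,0,0,40,0],
    [0.0,0,0,35,0],
    [0.0,0,0,22,0],
    [-0.1,0,0,0,0],
    [-0.3,0,0,0,0],
    [-0.4,0,0,0,0],
    [-0.5,0,0,0,0],
    [-0.5,0,0,0,0]
  ],
  "squeeze": 20
}}

```text
clock: 4.58
tcp_pos: [0.6455, 0.0506, 0.0429]
orientation: [[0.974, -0.227, 0.001], [-0.227, -0.974, 0.0], [0.001, -0.0, -1.0]]
wrist_force: [0.5, 0.5, 0.2]
width: 0.0213
```

```bash
python3 - <<'E'
from workcell import env
import cv2,pickle
from h import *
s=env.get_state();print(s["clock"],s["tcp_pos"],s["wrist_force"],s["width"])
r=env.snapshot("wrist");cv2.imwrite("pics/w3.png",r["img"][:,:,::-1])
E
```

```text
4.575 [0.64552033 0.05060296 0.04292623] [0.53183845 0.51804384 0.24758105] 0.021305124083455522
```

View pics/w3.png

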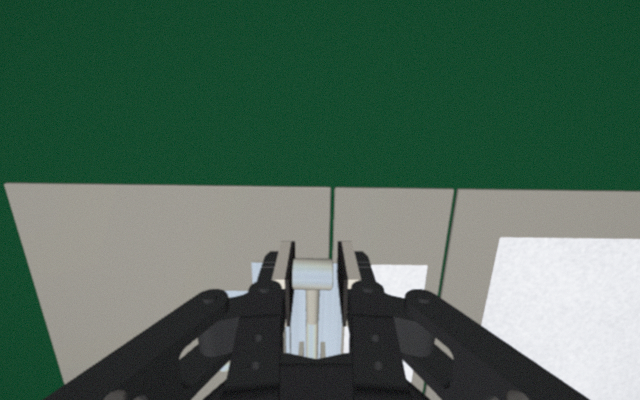

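The cylinder sits between the pads but about 1.5 mm left of centre (centre at u≈313, pads' middle at 317). I'll shift and close.

Request:
{"name": "send_rows", "arguments": {
  "plan": [
    [-0.5,-1.4,0,0,0],
    [-0.55,0,0,0,0],
    [-0.65,0,0,0,0],
    [-0.8,0,0,0,0],
    [-0.8,0,0,0,0]
  ],
  "squeeze": 20
}}

```text
clock: 5.25
tcp_pos: [0.6439, 0.0508, 0.0423]
orientation: [[0.974, -0.227, 0.0], [-0.227, -0.974, -0.0], [0.0, 0.0, -1.0]]
wrist_force: [0.2, -0.8, 0.8]
width: 0.0176
```

Request:
{"name": "send_rows", "arguments": {
  "plan": [
    [-0.8,0,1.4,-4.4,0],
    [-0.8,0,1.5,-4.3,0],
    [-0.8,-0.1,3.8,-8.3,0],
    [-0.8,-0.1,4.6,-7.9,0]
  ]
}}

```text
clock: 5.75
tcp_pos: [0.641, 0.0395, 0.0678]
orientation: [[0.974, -0.227, 0.0], [-0.227, -0.974, -0.0], [0.0, 0.0, -1.0]]
wrist_force: [2.1, 0.1, -2.7]
width: 0.0171
```

Request:
{"name": "send_rows", "arguments": {
  "plan": [
    [-0.8,-0.1,5.4,-7.4,0],
    [-0.8,-0.1,6.1,-6.8,0],
    [-0.8,-0.1,6.7,-6.2,0],
    [-0.8,-0.1,7.3,-5.5,0],
    [-0.8,-0.1,7.8,-4.7,0],
    [-0.8,-0.1,8.3,-3.9,0],
    [-0.8,-0.1,3.5,-1.3,0],
    [-0.8,0,0,0,0]
  ]
}}

```text
clock: 6.75
tcp_pos: [0.6301, -0.0049, 0.1034]
orientation: [[0.974, -0.228, 0.0], [-0.228, -0.974, -0.002], [0.001, 0.002, -1.0]]
wrist_force: [-0.4, -4.4, 4.3]
width: 0.0173
```

Request:
{"name": "send_rows", "arguments": {
  "plan": [
    [-0.5,0,0,0,0],
    [-0.2,0,0,0,0],
    [0.0,0,0,-10,0],
    [0.0,0,0,-40,0],
    [0.2,-28,0,-40,0.015],
    [0.6,-27,0,0,0],
    [1,0,0,0,0],
    [1,0,0,0,0]
  ]
}}

```text
clock: 7.75
tcp_pos: [0.5773, 0.0091, 0.1931]
orientation: [[0.97, -0.241, 0.001], [-0.241, -0.97, -0.0], [0.001, -0.0, -1.0]]
wrist_force: [1.2, -0.3, 0.1]
width: 0.0856
```

```bash
python3 - <<'E'
from workcell import env
import cv2,pickle
from h import *
s=env.get_state();print(s["clock"],s["tcp_pos"],s["wrist_force"],s["width"])
r=env.snapshot("wrist");pickle.dump(r,open("w4.pkl","wb"));cv2.imwrite("pics/w4.png",r["img"][:,:,::-1])
ex=np.array([.9703,-.2419,0]);ey=np.array([.2419,.9703,0]);O=np.array([.5695,-.0195,0])
F=lambda x,y,z:O+ex*x/1e3+ey*y/1e3+[0,0,z/1e3]
q=proj(r,[F(0,40,52),F(0,-40,52)]);print(q)
u,v=q.mean(0).astype(int);c=r["img"][v-80:v+80,u-60:u+140,::-1];print(u-60,v-80)
cv2.imwrite("pics/w4c.png",cv2.resize(c,None,fx=4,fy=4,interpolation=cv2.INTER_CUBIC)[:600])
E
```

```text
7.75 [0.57731968 0.00911014 0.19312635] [ 1.18027565 -0.34235828  0.12246552] 0.08559162094217544
[[314.84480971 174.52409554]
 [314.91669475 253.52111045]]
254 134
```

View pics/w4c.png

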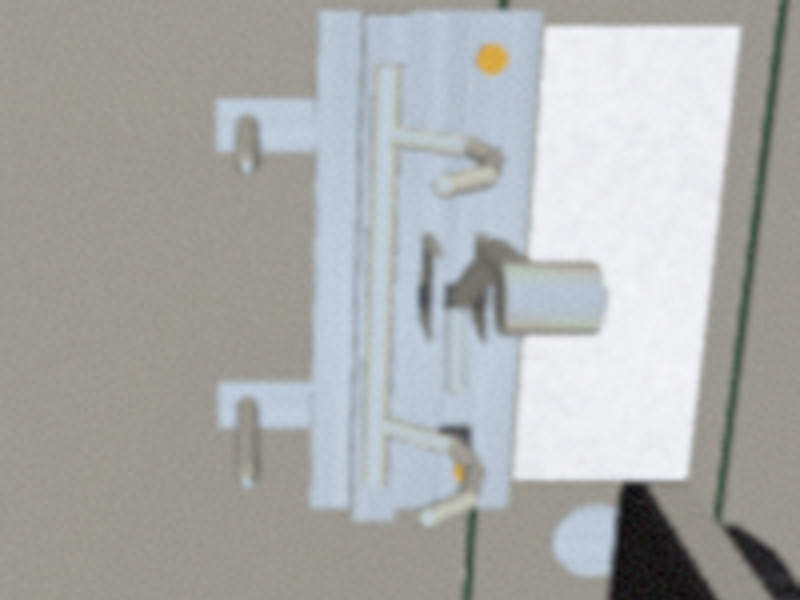

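The lever is up and the rings lean clear. The post tips are at about (315.6,175.6) and (315.6,254.1). I'll take a second view from nearly straight above, where unknown height hardly shifts their position.

Request:
{"name": "send_rows", "arguments": {
  "plan": [
    [1,0,45,0,0],
    [1,0,50,0,0],
    [1,0,0,0,0],
    [1,0,0,0,0]
  ]
}}

```text
clock: 8.3
tcp_pos: [0.5543, -0.0833, 0.1925]
orientation: [[0.97, -0.242, -0.0], [-0.242, -0.97, 0.001], [-0.0, -0.001, -1.0]]
wrist_force: [-0.4, 0.2, -0.9]
width: 0.0853
```

```bash
python3 - <<'E'
from workcell import env
import cv2,pickle
from h import *
s=env.get_state();print(s["clock"],s["tcp_pos"])
r=env.snapshot("wrist");pickle.dump(r,open("w5.pkl","wb"))
M=r["world_to_cam"];print(-M[:3,:3].T@M[:3,3])
ex=np.array([.9703,-.2419,0]);ey=np.array([.2419,.9703,0]);O=np.array([.5695,-.0195,0])
F=lambda x,y,z:O+ex*x/1e3+ey*y/1e3+[0,0,z/1e3]
q=proj(r,[F(0,40,52),F(0,-40,52)]);print(q)
t=[]
for u,v in q.astype(int):
    c=r["img"][v-18:v+18,u-22:u+22,::-1];print(u-22,v-18);t.append(cv2.resize(c,(528,432),interpolation=cv2.INTER_CUBIC)[:300] if 0 else cv2.resize(c,(352,288),interpolation=cv2.INTER_CUBIC))
cv2.imwrite("pics/w5c.png",np.hstack(t))
E
```

```text
8.3 [ 0.55425895 -0.08331136  0.19252582]
[ 0.57369673 -0.00721195  0.32754519]
[[314.84609143  60.58763863]
 [315.02378197 158.05281113]]
292 42
293 140
```

View pics/w5c.png

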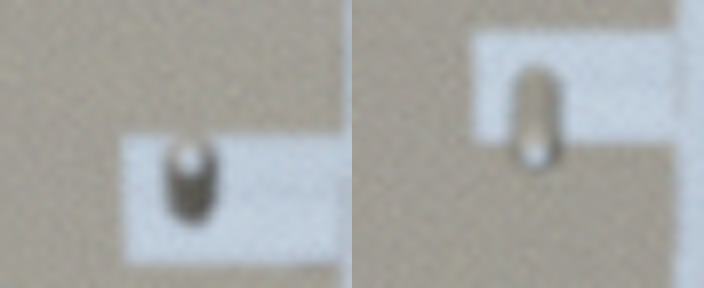

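```bash
python3 - <<'E'
import pickle
from h import *
a=pickle.load(open("w4.pkl","rb"));b=pickle.load(open("w5.pkl","rb"))
A=[(315.6,175.6),(315.6,254.1)];B=[(315.3,60.9),(315.4,158.6)]
for z in(.049,.052,.055):
    for s,uv in((a,A),(b,B)):
        P=ray(s,uv,z);d=P[0]-P[1];print(z,P.mean(0),np.linalg.norm(d),np.degrees(np.arctan2(d[1],d[0])))
Pm=lambda s:np.array(s["mtx"])@np.array(s["world_to_cam"])[:3]
X=cv2.triangulatePoints(Pm(a),Pm(b),np.array(A).T,np.array(B).T);print((X[:3]/X[3]).T)
E
```

```text
0.049 [ 0.56967181 -0.02160977  0.049     ] 0.08049851512652048 75.99294281728794
0.049 [ 0.56970992 -0.02007634  0.049     ] 0.08113243218913883 75.97702544411675
0.052 [ 0.56996041 -0.02046052  0.052     ] 0.07963332074438786 75.99294281728797
0.052 [ 0.56975286 -0.01993779  0.052     ] 0.08025861600218533 75.97702544411662
0.055 [ 0.570249   -0.01931128  0.055     ] 0.0787681263622553 75.99294281728794
0.055 [ 0.5697958  -0.01979924  0.055     ] 0.07938479981523176 75.97702544411665
[[ 0.57958182  0.01874788  0.05421595]
 [ 0.56021453 -0.05883121  0.05242531]]
```

Posts mid is (0.5698, -0.0199), tops at about z 53 mm, yaw -14.0°, and both views agree. Next I'll go to the board and look at its holes from straight above.

Request:
{"name": "send_rows", "arguments": {
  "plan": [
    [1,-9.8,-54.4,0,0],
    [1,-9.8,-54.4,0,0],
    [1,-9.8,-54.4,0,0],
    [1,-9.8,-54.4,0,0],
    [1,-9.8,-54.4,0,0],
    [1,-9.8,-54.4,0,0],
    [1,-9.8,-54.4,0,0],
    [1,0,0,0,-0.1717],
    [1,0,0,0,-0.1717],
    [1,0,0,0,-0.1717],
    [1,0,0,0,-0.1717],
    [1,0,0,0,-0.1717],
    [1,0,0,0,-0.1717],
    [1,0,0,0,-0.1717],
    [1,0,0,0,-0.1717],
    [1,0,0,20,-0.1717],
    [1,0,0,40,-0.1717],
    [1,0,0,0,0],
    [1,0,0,0,0]
  ]
}}

```text
clock: 10.72
tcp_pos: [0.5793, 0.304, 0.1338]
orientation: [[0.099, 0.995, 0.001], [0.995, -0.099, 0.0], [0.001, 0.001, -1.0]]
wrist_force: [-0.2, -0.4, 0.7]
width: 0.0853
```

```bash
python3 - <<'E'
from workcell import env
import cv2,pickle
from h import *
s=env.get_state();print(s["clock"],s["tcp_pos"],s["orientation"][0:2])
r=env.snapshot("wrist");pickle.dump(r,open("w6.pkl","wb"));cv2.imwrite("pics/w6.png",r["img"][:,:,::-1])
q=proj(r,[[.49905313,.27052911,.004],[.50688007,.34998489,.004]]);print(q)
g=r["img"].min(2).astype(float);H=[]
for u,v in q.round().astype(int):
    n=11
    w=np.clip(150-g[v-n:v+n+1,u-n:u+n+1],0,None);yy,xx=np.mgrid[v-n:v+n+1,u-n:u+n+1];print((w>0).sum())
    H.append(((w*xx).sum()/w.sum(),(w*yy).sum()/w.sum()))
P=ray(r,H,.004);d=P[1]-P[0];print(H,P,P.mean(0),np.linalg.norm(d),np.degrees(np.arctan2(d[1],d[0])))
E
```

```text
10.725 [0.57930957 0.30401713 0.133837  ] [[ 9.88804265e-02  9.95099120e-01  6.35127339e-04]
 [ 9.95099169e-01 -9.88807453e-02  4.91766459e-04]]
[[264.79248093  97.71721296]
 [363.69419294  97.5860487 ]]
91
96
[(np.float64(264.73241895261845), np.float64(98.0278054862843)), (np.float64(363.66844854817157), np.float64(97.95213218320981))] [[0.49928516 0.27044516 0.004     ]
 [0.50715988 0.34994935 0.004     ]] [0.50322252 0.31019726 0.004     ] 0.07989322306625528 84.34342714861575
```

View pics/w6.png

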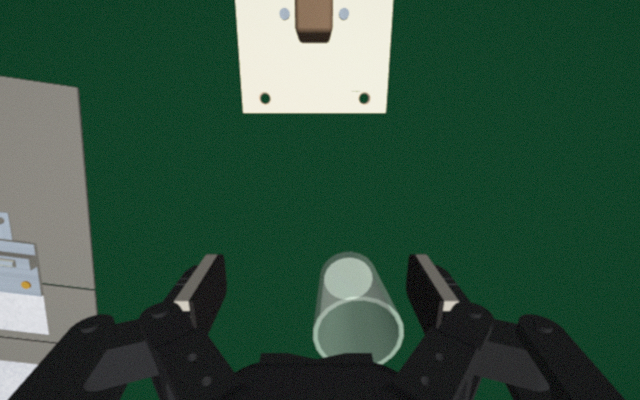

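Holes re-measured at mid (0.5032, 0.3102), 79.9 mm apart, yaw matching; the beaker stands ahead under the gripper at (358,320), so I back away before descending. Next: over the block, down, grip.

Request:
{"name": "send_rows", "arguments": {
  "plan": [
    [1,-0.4,-45.3,0,0],
    [1,-0.5,-45.5,0,0],
    [1,-0.5,-45.5,0,0],
    [1,0,0,0,0],
    [1,0,0,45,0],
    [1,0,0,40,0],
    [1,0,0,25,0],
    [1,0,0,0,0],
    [0.2,0,0,0,0],
    [0,0,0,0,0],
    [-0.2,0,0,0,0],
    [-0.2,0,0,0,0]
  ],
  "squeeze": 40
}}

```text
clock: 12.28
tcp_pos: [0.4436, 0.3151, 0.0236]
orientation: [[0.098, 0.995, 0.001], [0.995, -0.098, 0.001], [0.001, 0.001, -1.0]]
wrist_force: [-0.2, 1.0, -0.5]
width: 0.0345
```

```bash
python3 - <<'E'
from workcell import env
s=env.get_state();print(s["clock"],s["tcp_pos"],s["width"],s["wrist_force"])
E
```

```text
12.275 [0.44361547 0.31506686 0.02360005] 0.03448605627311336 [-0.16024274  0.95792236 -0.52041247]
```

Request:
{"name": "send_rows", "arguments": {
  "plan": [
    [-0.2,1.0,0,0,0],
    [-0.3,0,0,0,0],
    [-0.4,0,0,0,0],
    [-0.6,0,0,0,0],
    [-0.6,0,0,0,0],
    [-0.6,0,0,0,0]
  ],
  "squeeze": 40
}}

```text
clock: 13.02
tcp_pos: [0.4435, 0.3159, 0.023]
orientation: [[0.098, 0.995, 0.0], [0.995, -0.098, 0.0], [0.0, 0.0, -1.0]]
wrist_force: [0.4, 0.9, 1.1]
width: 0.0234
```

```bash
python3 - <<'E'
from workcell import env
s=env.get_state();print(s["clock"],s["tcp_pos"],s["width"],s["wrist_force"],s["orientation"][:2])
E
```

```text
13.025 [0.44345225 0.31592834 0.02303718] 0.023375806151639703 [0.39778182 0.870936   1.05816019] [[ 9.75648432e-02  9.95229169e-01  4.06282440e-05]
 [ 9.95229162e-01 -9.75648476e-02  1.24156794e-04]]
```

The block is gripped at 23.4 mm, with the hole mid at tool (0.1, 60.0) mm. I'll lift it and carry it to above the posts.

Request:
{"name": "send_rows", "arguments": {
  "plan": [
    [-0.6,0,0,-15,0],
    [-0.6,0,0,-35,0],
    [-0.6,0,0,-40,0],
    [-0.6,-39,12.4,0,0],
    [-0.6,-39,12.4,0,0],
    [-0.6,-39,12.4,0,0],
    [-0.6,-39,12.4,0,0],
    [-0.6,-39,12.4,0,0],
    [-0.6,-39,12.4,0,0],
    [-0.6,-39,12.4,0,0],
    [-0.6,-30,9,0,0],
    [-0.6,-10,3.3,0,0.073],
    [-0.6,0,0,0,0.074],
    [-0.6,0,0,0,0],
    [-0.6,0,0,0,0]
  ]
}}

```text
clock: 14.9
tcp_pos: [0.5114, -0.0052, 0.1134]
orientation: [[0.241, 0.97, 0.0], [0.97, -0.241, -0.0], [-0.0, 0.0, -1.0]]
wrist_force: [-0.2, -0.4, -1.5]
width: 0.0233
```

```bash
python3 - <<'E'
from workcell import env
import numpy as np
from h import *
s=env.get_state();R=np.array(s["orientation"]);p=np.array(s["tcp_pos"]);print(s["clock"],p,s["width"],s["wrist_force"],np.degrees(np.arctan2(R[1,0],R[0,0])),R[2])
h=p+R@[.0001,.060,.023];e=np.array([.5698,-.0199,0])-h;print("underside hole mid",h,"need tool shift",1e3*R.T@e)
r=env.snapshot("wrist");cv2.imwrite("pics/w7.png",r["img"][:,:,::-1])
r=env.snapshot("scene");cv2.imwrite("pics/s7.png",cv2.resize(r["img"][180:320,200:400,::-1],None,fx=4,fy=4,interpolation=cv2.INTER_CUBIC))
E
```

```text
14.9 [ 0.51139091 -0.00522502  0.11336012] 0.02331123371311146 [-0.17477112 -0.42646522 -1.45576059] 76.04736361744884 [-2.98994871e-05  1.41960148e-04 -9.99999989e-01]
underside hole mid [ 0.56964774 -0.01959661  0.09036863] need tool shift [-0.25502575  0.20808866 90.36867111]
```

View pics/w7.png

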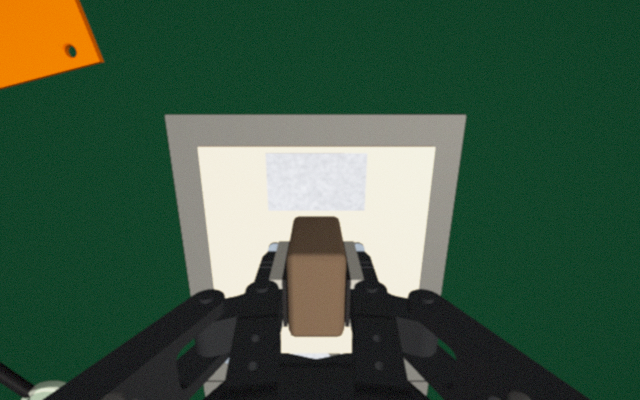

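The board is level and held as intended, aligned with the back cover; the needed shift is (-0.3, 0.2) mm. I'll lower to just above the posts, then slowly on.

Request:
{"name": "send_rows", "arguments": {
  "plan": [
    [-0.6,-0.3,0.2,15,0],
    [-0.6,0,0,15,0],
    [-0.6,0,0,3,0],
    [-0.6,0,0,2,0],
    [-0.6,0,0,2,0],
    [-0.6,0,0,2,0],
    [-0.6,0,0,2,0],
    [-0.6,0,0,2,0]
  ]
}}

```text
clock: 16.0
tcp_pos: [0.5117, -0.0057, 0.07]
orientation: [[0.242, 0.97, 0.0], [0.97, -0.242, 0.0], [0.0, 0.0, -1.0]]
wrist_force: [-1.3, -0.5, -1.2]
width: 0.0233
```

Request:
{"name": "send_rows", "arguments": {
  "plan": [
    [-0.6,0,0,2,0],
    [-0.6,0,0,2,0],
    [-0.6,0,0,2,0],
    [-0.6,0,0,2,0],
    [-0.6,0,0,0,0]
  ]
}}

```text
clock: 16.62
tcp_pos: [0.5115, -0.0057, 0.0618]
orientation: [[0.242, 0.97, -0.0], [0.97, -0.242, -0.0], [-0.0, -0.0, -1.0]]
wrist_force: [-0.6, 0.1, -1.0]
width: 0.0236
```

```bash
python3 - <<'E'
from workcell import env
import cv2
from h import *
s=env.get_state();print(s["clock"],s["tcp_pos"],s["wrist_force"],s["wrist_torque"])
r=env.snapshot("scene");cv2.imwrite("pics/s8.png",cv2.resize(r["img"][190:310,220:380,::-1],None,fx=5,fy=5,interpolation=cv2.INTER_CUBIC))
E
```

```text
16.625 [ 0.51146304 -0.00567743  0.06181186] [-0.60804395  0.05487946 -1.02953808] [-0.05018431 -0.02467953  0.01038803]
```

View pics/s8.png

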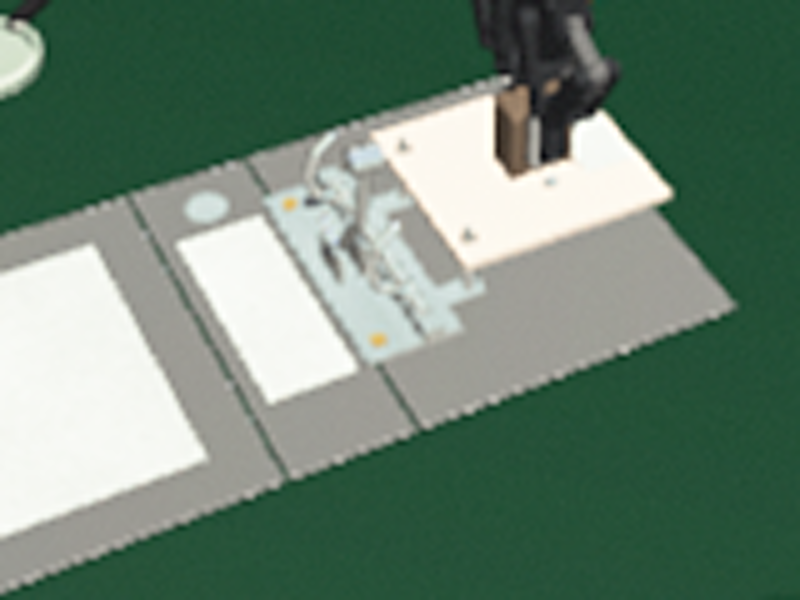

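Both post tips protrude through the holes, at (403,143) and (468,232), with no load. I'll continue down, slowly near the end.

Request:
{"name": "send_rows", "arguments": {
  "plan": [
    [-0.6,0,0,4,0],
    [-0.6,0,0,4,0],
    [-0.6,0,0,4,0],
    [-0.6,0,0,4,0],
    [-0.6,0,0,4,0],
    [-0.6,0,0,4,0],
    [-0.6,0,0,2,0],
    [-0.6,0,0,2,0],
    [-0.6,0,0,2,0],
    [-0.6,0,0,0,0]
  ]
}}

```text
clock: 17.92
tcp_pos: [0.5115, -0.0057, 0.0319]
orientation: [[0.242, 0.97, -0.0], [0.97, -0.242, -0.0], [-0.0, -0.0, -1.0]]
wrist_force: [-0.6, 0.2, -1.1]
width: 0.0233
```

Underside is about 9 mm up, so 6 mm to go.

Request:
{"name": "send_rows", "arguments": {
  "plan": [
    [-0.6,0,0,1.5,0],
    [-0.6,0,0,1.5,0],
    [-0.6,0,0,1,0],
    [-0.6,0,0,0.7,0],
    [-0.6,0,0,0.5,0],
    [-0.6,0,0,0,0]
  ]
}}

```text
clock: 18.68
tcp_pos: [0.5116, -0.0057, 0.0268]
orientation: [[0.242, 0.97, -0.0], [0.97, -0.242, -0.0], [-0.0, -0.0, -1.0]]
wrist_force: [-0.7, 0.1, -1.0]
width: 0.0241
```

Request:
{"name": "send_rows", "arguments": {
  "plan": [
    [-0.6,0,0,0.4,0],
    [-0.6,0,0,0.4,0],
    [-0.6,0,0,0.3,0],
    [-0.6,0,0,0,0]
  ]
}}

```text
clock: 19.18
tcp_pos: [0.5116, -0.0057, 0.026]
orientation: [[0.242, 0.97, 0.0], [0.97, -0.242, -0.0], [0.0, 0.0, -1.0]]
wrist_force: [-2.1, 0.3, 3.5]
width: 0.0238
```

The board is down: force rose about 4.5 N at the expected height. I'll release, rise, turn and go above the raised lever.

Request:
{"name": "send_rows", "arguments": {
  "plan": [
    [-0.35,0,0,0,0],
    [-0.2,0,0,0,0],
    [-0.05,0,0,0,0],
    [-0.05,0,0,-10,0],
    [-0.05,0,0,-45,0],
    [-0.05,0,0,-50,0],
    [-0.05,0,0,-50,0],
    [-0.05,0,0,0,0.1745],
    [-0.05,0,0,0,0.1745],
    [-0.05,0,0,0,0.1745],
    [-0.05,0,0,0,0.1745],
    [-0.05,0,0,0,0.1745],
    [-0.05,0,0,0,0.1745],
    [-0.05,0,0,0,0.1745],
    [-0.05,0,0,0,0.1745],
    [-0.05,0,0,0,0.1745],
    [-0.05,50,-15,0,0],
    [-0.05,50,-15,0,0],
    [-0.05,15,0,0,0],
    [-0.05,0,0,0,0]
  ]
}}

```text
clock: 21.68
tcp_pos: [0.6313, -0.0045, 0.1807]
orientation: [[0.97, -0.242, 0.0], [-0.242, -0.97, -0.0], [0.0, -0.0, -1.0]]
wrist_force: [0.0, -0.1, -0.4]
width: 0.0407
```

```bash
python3 - <<'E'
from workcell import env
import cv2
from h import *
s=env.get_state();R=np.array(s["orientation"]);p=s["tcp_pos"];print(s["clock"],p,s["wrist_force"],s["width"],R[:2,0])
print("shift to up-lever grasp",1e3*R.T@(np.array([.6301,-.0049,.1034])-p))
r=env.snapshot("wrist");cv2.imwrite("pics/w9.png",r["img"][:,:,::-1])
print(proj(r,[.6301,-.0049,.114]))
E
```

```text
21.675 [ 0.63129488 -0.00454933  0.18068025] [ 0.00834251 -0.10880156 -0.38456909] 0.040730881894730404 [ 0.97018892 -0.2423498 ]
shift to up-lever grasp [-1.09022827  0.63208663 77.28000612]
[[314.03642397 215.91515425]]
```

View pics/w9.png

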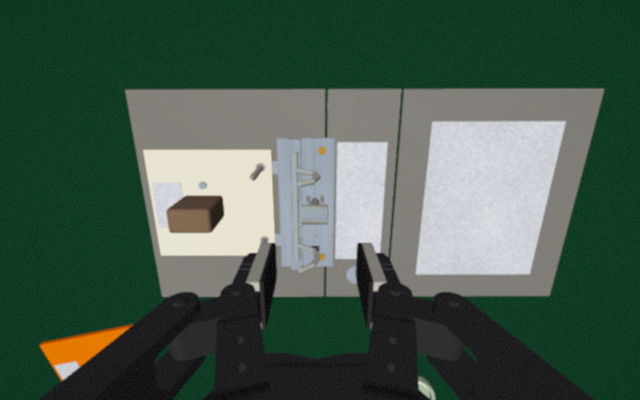

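The board lies flat with the posts through it. The lever end is at (314,214), as predicted. I'll descend and pinch.

Request:
{"name": "send_rows", "arguments": {
  "plan": [
    [-0.05,-1.1,0.6,25,0],
    [-0.05,0,0,35,0],
    [-0.05,0,0,17,0],
    [-0.2,0,0,0,0],
    [-0.4,0,0,0,0],
    [-0.6,0,0,0,0],
    [-0.8,0,0,0,0],
    [-0.8,0,0,0,0]
  ],
  "squeeze": 30
}}

```text
clock: 22.72
tcp_pos: [0.6301, -0.0047, 0.1049]
orientation: [[0.97, -0.242, 0.002], [-0.242, -0.97, -0.0], [0.002, -0.001, -1.0]]
wrist_force: [0.3, -0.4, 4.8]
width: 0.017
```

Request:
{"name": "send_rows", "arguments": {
  "plan": [
    [-0.8,0,-4.2,1.6,0],
    [-0.8,0,-4.1,1.9,0],
    [-0.8,0,-4.1,2.0,0],
    [-0.8,0,-4,2.3,0]
  ]
}}

```text
clock: 23.22
tcp_pos: [0.6337, 0.0091, 0.0977]
orientation: [[0.97, -0.243, 0.002], [-0.243, -0.97, -0.004], [0.003, 0.004, -1.0]]
wrist_force: [-2.3, -4.3, 9.7]
width: 0.0175
```

Request:
{"name": "send_rows", "arguments": {
  "plan": [
    [-0.8,0,-3.8,2.4,0],
    [-0.8,0,-3.7,2.7,0],
    [-0.8,0,-3.6,2.8,0],
    [-0.8,0,-3.4,3.1,0],
    [-0.8,0,-3.3,3.1,0],
    [-0.8,0,-3.1,3.4,0],
    [-0.8,0,-3.0,3.4,0]
  ]
}}

```text
clock: 24.1
tcp_pos: [0.64, 0.0343, 0.077]
orientation: [[0.97, -0.242, 0.003], [-0.242, -0.97, -0.0], [0.003, -0.0, -1.0]]
wrist_force: [-1.7, -1.6, 11.0]
width: 0.0173
```

Request:
{"name": "send_rows", "arguments": {
  "plan": [
    [-0.8,0,-2.8,3.7,0],
    [-0.8,0,-2.6,3.7,0],
    [-0.8,0,-2.4,3.9,0],
    [-0.8,0,-2.2,4.0,0],
    [-0.8,0,-2.0,4.1,0],
    [-0.8,0,-1.8,4.2,0],
    [-0.8,0,-1.6,4.3,0],
    [-0.8,0,-1.4,4.3,0],
    [-0.8,0,0,0,0]
  ]
}}

```text
clock: 25.22
tcp_pos: [0.6444, 0.0527, 0.0436]
orientation: [[0.971, -0.241, 0.003], [-0.241, -0.971, 0.003], [0.002, -0.004, -1.0]]
wrist_force: [0.9, 6.4, 5.3]
width: 0.0174
```

Near the bottom. I'll ease the sideways push and press against the stop in small steps.

Request:
{"name": "send_rows", "arguments": {
  "plan": [
    [-0.8,0,0.8,0.6,0],
    [-0.8,0,0.4,0.6,0],
    [-0.8,0,0,0,0]
  ]
}}

```text
clock: 25.6
tcp_pos: [0.6445, 0.0527, 0.0431]
orientation: [[0.971, -0.24, 0.004], [-0.24, -0.971, 0.006], [0.002, -0.007, -1.0]]
wrist_force: [0.7, 8.5, 5.9]
width: 0.0172
```

```bash
python3 - <<'E'
from workcell import env
s=env.get_state();print(s["tcp_pos"],s["wrist_force"],s["width"])
E
```

```text
[0.64452653 0.05270006 0.04309948] [0.67903807 8.48592351 5.88538747] 0.017249447636435936
```

Moving that way increased the side force, so the lever wants the other direction. I'll reverse it.

Request:
{"name": "send_rows", "arguments": {
  "plan": [
    [-0.8,0,-1.2,0,0],
    [-0.8,0,-1.2,0.5,0],
    [-0.8,0,0,0.5,0],
    [-0.8,0,0,0,0]
  ]
}}

```text
clock: 26.1
tcp_pos: [0.6445, 0.0533, 0.0414]
orientation: [[0.97, -0.241, 0.002], [-0.241, -0.97, 0.003], [0.002, -0.003, -1.0]]
wrist_force: [1.6, 5.1, 5.7]
width: 0.0172
```

Request:
{"name": "send_rows", "arguments": {
  "plan": [
    [-0.8,0,-0.8,0.8,0],
    [-0.8,0,-0.4,0.8,0],
    [-0.8,0,0,0,0]
  ]
}}

```text
clock: 26.48
tcp_pos: [0.6447, 0.0538, 0.0394]
orientation: [[0.97, -0.242, 0.002], [-0.242, -0.97, 0.001], [0.001, -0.002, -1.0]]
wrist_force: [2.1, 4.8, 4.3]
width: 0.0169
```

Request:
{"name": "send_rows", "arguments": {
  "plan": [
    [-0.8,0,-0.4,1,0],
    [-0.8,0,-0.4,1,0],
    [-0.8,0,0,0,0]
  ]
}}

```text
clock: 26.85
tcp_pos: [0.6447, 0.0543, 0.0372]
orientation: [[0.97, -0.242, 0.002], [-0.242, -0.97, 0.001], [0.001, -0.001, -1.0]]
wrist_force: [2.5, 5.1, 3.9]
width: 0.0169
```

I've used all 12 viewed pictures, so from here I check by numbers. I'll release and return to the pose of the earlier "lever down" picture, then compare the lever-end pixels.

Request:
{"name": "send_rows", "arguments": {
  "plan": [
    [-0.5,0,0,0,0],
    [-0.3,0,0,0,0],
    [0.0,0,0,0,0],
    [0.0,0,0,-20,0],
    [0.0,0,0,-50,0],
    [0.5,0,0,-50,0],
    [1,-1,0,-52,-0.009],
    [1,0,0,0,0],
    [1,0,0,0,0],
    [1,0,0,0,0]
  ]
}}

```text
clock: 28.1
tcp_pos: [0.6416, 0.0538, 0.2069]
orientation: [[0.972, -0.233, -0.004], [-0.234, -0.972, -0.0], [-0.004, 0.001, -1.0]]
wrist_force: [0.1, 0.1, -0.4]
width: 0.0854
```

```bash
cat > lev.py <<'E'
from workcell import env
import pickle,sys
from h import *
s=env.get_state();print(s["clock"],s["tcp_pos"],s["wrist_force"])
n=env.snapshot("wrist");pickle.dump(n,open(sys.argv[1],"wb"))
o=pickle.load(open("w2.pkl","rb"))
# lever-end vertical extent, expressed on the plane z=.053 in file axes, for old (fully down) and new
ex=np.array([.9703,-.2419,0]);ey=np.array([.2419,.9703,0]);O=np.array([.5698,-.0199,0])
for r in(o,n):
    for z,tag in((.053,"end"),):
        ys=np.arange(70,110,1.0);X=np.array([O+ex*x/1e3+ey*y/1e3+[0,0,z] for y in ys for x in(50,55,60)])
        q=proj(r,X).astype(np.float32);im=r["img"].astype(np.float32)
        v=cv2.remap(im,q[:,0].reshape(-1,3),q[:,1].reshape(-1,3),1)
        b=(v[...,2]-v[...,0]).mean(1);print(tag," ".join(f"{int(y)}:{t:.0f}" for y,t in zip(ys,b)))
E
python3 lev.py w10.pkl
```

```text
28.1 [0.64158181 0.0537948  0.20692401] [ 0.12185757  0.08889272 -0.36605656]
end 70:-43 71:-44 72:-43 73:-41 74:-28 75:-3 76:10 77:13 78:13 79:12 80:11 81:-0 82:-8 83:-6 84:5 85:16 86:23 87:25 88:25 89:26 90:25 91:19 92:12 93:2 94:-6 95:-10 96:-11 97:-11 98:-11 99:-11 100:-11 101:-11 102:-11 103:-11 104:-10 105:-10 106:-10 107:-11 108:-11 109:-11
end 70:-43 71:-44 72:-45 73:-42 74:-29 75:-6 76:9 77:13 78:13 79:12 80:8 81:-1 82:-8 83:-5 84:4 85:14 86:21 87:25 88:26 89:26 90:24 91:19 92:11 93:3 94:-5 95:-10 96:-11 97:-11 98:-10 99:-11 100:-10 101:-10 102:-10 103:-11 104:-10 105:-11 106:-10 107:-12 108:-11 109:-10
```

The lever end matches the original fully-down picture to about 0.2 mm. To be sure it meets the stop, I'll press on its top with the shut fingertips.

Request:
{"name": "send_rows", "arguments": {
  "plan": [
    [-1,3.2,0.9,0,0],
    [-1,0,0,30,0],
    [-1,0,0,30,0],
    [-1,0,0,30,0],
    [-1,0,0,25,0],
    [-1,0,0,15,0],
    [-1,0,0,0,0],
    [-1,0,0,0,0]
  ]
}}

```text
clock: 29.15
tcp_pos: [0.6466, 0.0524, 0.0799]
orientation: [[0.972, -0.233, 0.002], [-0.233, -0.972, 0.0], [0.002, -0.0, -1.0]]
wrist_force: [0.0, -0.0, 0.9]
width: -0.0001
```

Request:
{"name": "send_rows", "arguments": {
  "plan": [
    [-1,0,0,1,0],
    [-1,0,0,1,0],
    [-1,0,0,1,0],
    [-1,0,0,1,0],
    [-1,0,0,1,0],
    [-1,0,0,0,0]
  ]
}}

```text
clock: 29.9
tcp_pos: [0.6457, 0.0524, 0.0738]
orientation: [[0.972, -0.233, -0.0], [-0.233, -0.972, -0.0], [-0.0, 0.0, -1.0]]
wrist_force: [-0.7, 0.3, 0.7]
width: -0.0
```

Request:
{"name": "send_rows", "arguments": {
  "plan": [
    [-1,0,0,1,0],
    [-1,0,0,1,0],
    [-1,0,0,1,0],
    [-1,0,0,1,0],
    [-1,0,0,0,0]
  ]
}}

```text
clock: 30.52
tcp_pos: [0.6457, 0.0524, 0.0699]
orientation: [[0.972, -0.233, -0.0], [-0.233, -0.972, -0.0], [-0.0, 0.0, -1.0]]
wrist_force: [0.1, -0.6, -0.3]
width: -0.0
```

Request:
{"name": "send_rows", "arguments": {
  "plan": [
    [-1,0,0,0.8,0],
    [-1,0,0,0.8,0],
    [-1,0,0,0.8,0],
    [-1,0,0,0,0]
  ]
}}

```text
clock: 31.02
tcp_pos: [0.6457, 0.0524, 0.0675]
orientation: [[0.972, -0.233, -0.0], [-0.233, -0.972, -0.0], [-0.0, 0.0, -1.0]]
wrist_force: [-0.4, -0.7, 1.6]
width: 0.0002
```

Request:
{"name": "send_rows", "arguments": {
  "plan": [
    [-1,0,0,0.8,0],
    [-1,0,0,0.8,0],
    [-1,0,0,0,0]
  ]
}}

```text
clock: 31.4
tcp_pos: [0.6459, 0.0524, 0.0665]
orientation: [[0.972, -0.233, 0.0], [-0.233, -0.972, 0.0], [0.0, -0.0, -1.0]]
wrist_force: [-1.6, -0.1, 3.3]
width: -0.0002
```

Request:
{"name": "send_rows", "arguments": {
  "plan": [
    [-1,0,0,0.8,0],
    [-1,0,0,0.8,0],
    [-1,0,0,0,0]
  ]
}}

```text
clock: 31.78
tcp_pos: [0.646, 0.0525, 0.0656]
orientation: [[0.972, -0.233, 0.001], [-0.233, -0.972, 0.0], [0.001, -0.0, -1.0]]
wrist_force: [-2.7, 0.4, 8.3]
width: -0.0003
```

Request:
{"name": "send_rows", "arguments": {
  "plan": [
    [-1,0,0,0.8,0],
    [-1,0,0,0.8,0],
    [-1,0,0,0,0]
  ]
}}

```text
clock: 32.15
tcp_pos: [0.6462, 0.0525, 0.065]
orientation: [[0.972, -0.233, 0.002], [-0.233, -0.972, 0.0], [0.002, -0.001, -1.0]]
wrist_force: [-3.7, 0.1, 13.0]
width: 0.0001
```

Force now rises linearly at about the cover's own stiffness, so the lever is on its stop. One last small press, then retreat and check.

Request:
{"name": "send_rows", "arguments": {
  "plan": [
    [-1,0,0,0.7,0],
    [-1,0,0,0,0],
    [-1,0,0,-5,0],
    [-1,0,0,-40,0],
    [-1,0,0,-50,0],
    [-1,-3,-1,-47,0],
    [1,0,0,0,0],
    [1,0,0,0,0],
    [1,0,0,0,0],
    [1,0,0,0,0]
  ]
}}

```text
clock: 33.4
tcp_pos: [0.6423, 0.054, 0.2024]
orientation: [[0.972, -0.233, -0.003], [-0.233, -0.972, -0.0], [-0.003, 0.001, -1.0]]
wrist_force: [0.7, -0.4, 0.2]
width: 0.0725
```

```bash
python3 lev.py w11.pkl; python3 - <<'E'
from workcell import env
import pickle
from h import *
ex=np.array([.9703,-.2419,0]);ey=np.array([.2419,.9703,0]);O=np.array([.5698,-.0199,0])
# rings: sample at ring-arch height z=.058 along lines y=+-40 (closed) in old (closed), open (w9 not kept->w4), new
xs=np.arange(-20,24,1.0);ys=np.arange(-60,61,1.0)
def rectify(r,z):
    X=np.array([O+ex*x/1e3+ey*y/1e3+[0,0,z] for y in ys for x in xs]);q=proj(r,X).astype(np.float32)
    return cv2.remap(r["img"].astype(np.float32),q[:,0].reshape(len(ys),-1),q[:,1].reshape(len(ys),-1),1)
N=rectify(pickle.load(open("w11.pkl","rb")),.058)
m=(N.max(2)<200)  # non-white pixels over the white board region (x<11)
for y in range(0,121,3): print(int(ys[y]),"".join("#" if t else "." for t in m[y]))
t=env.snapshot("top");d=pickle.load(open("s0.pkl","rb"))["top"]
D=cv2.absdiff(t["img"],d["img"]).max(2)
D=cv2.morphologyEx((D>40).astype(np.uint8),cv2.MORPH_OPEN,np.ones((3,3)))
for c in cv2.findContours(D,0,1)[0]: print(cv2.boundingRect(c),end=" ")
c=big(N.max(2)>0)
r=pickle.load(open("w11.pkl","rb"));im=r["img"]
q=proj(r,[O+ex*x/1e3+ey*y/1e3+[0,0,.008] for x,y in((-115,-58),(11,-58),(11,58),(-115,58))]);x0,y0=q.min(0).astype(int)-8;x1,y1=q.max(0).astype(int)+8
c=big((im[...,0]>215)&(im[...,0].astype(int)-im[...,2]>8),(max(x0,0),max(y0,0),x1,y1))[:,0];R,b=rect(ray(r,c,.008));print("\nboard",R,"expected centre",(O-ex*.052)[:2])
E
```

```text
33.4 [0.64226797 0.05395149 0.20242952] [ 0.65770279 -0.3644597   0.15156118]
end 70:-43 71:-44 72:-43 73:-41 74:-28 75:-3 76:10 77:13 78:13 79:12 80:11 81:-0 82:-8 83:-6 84:5 85:16 86:23 87:25 88:25 89:26 90:25 91:19 92:12 93:2 94:-6 95:-10 96:-11 97:-11 98:-11 99:-11 100:-11 101:-11 102:-11 103:-11 104:-10 105:-10 106:-10 107:-11 108:-11 109:-11
end 70:-44 71:-45 72:-45 73:-44 74:-33 75:-9 76:8 77:12 78:13 79:12 80:8 81:-1 82:-7 83:-6 84:4 85:14 86:23 87:25 88:25 89:27 90:25 91:18 92:11 93:2 94:-5 95:-10 96:-10 97:-10 98:-12 99:-12 100:-11 101:-11 102:-11 103:-10 104:-10 105:-11 106:-11 107:-11 108:-11 109:-12
-60 ############################################
-57 ############################################
-54 ############################################
-51 ############################################
-48 ############################################
-45 ############################################
-42 ###########################.......##########
-39 ####################........##########.....#
-36 ############################################
-33 ###################################
[... 1477 characters left out ...]
.....#####.............
(234, 398, 3, 2) (284, 379, 13, 4) (238, 379, 38, 21) (277, 378, 6, 4) (131, 378, 82, 22) (268, 373, 8, 6) (309, 359, 11, 10) (252, 341, 3, 3) (68, 340, 57, 28) (315, 333, 5, 16) (254, 331, 3, 3) (0, 330, 129, 70) (242, 327, 9, 12) (259, 324, 13, 19) (311, 321, 5, 5) (237, 321, 3, 3) (276, 318, 27, 17) (288, 311, 3, 3) (51, 308, 18, 20) (109, 299, 12, 7) (78, 298, 3, 3) (122, 295, 11, 7) (291, 294, 6, 15) (52, 293, 13, 7) (84, 289, 9, 18) (0, 288, 50, 46) (89, 282, 24, 27) (82, 280, 5, 4) (277, 118, 8, 15) (156, 54, 162, 322) 
board ((519.4794921875, -7.4761962890625), (117.18849182128906, 126.71808624267578), 75.92407989501953) expected centre [ 0.5193444 -0.0073212]
```

The board is within 0.2 mm of its nominal filed position, and the lever end matches. A last check that the rings are closed: correlate the ring area with the original (closed) and open views.

```bash
python3 - <<'E'
import pickle
from h import *
ex=np.array([.9703,-.2419,0]);ey=np.array([.2419,.9703,0]);O=np.array([.5698,-.0199,0])
def rectify(f,y0):
    r=pickle.load(open(f,"rb"));X=np.array([O+ex*x/1e3+ey*y/1e3+[0,0,.05] for y in np.arange(y0-22,y0+12) for x in np.arange(14,60)]);q=proj(r,X).astype(np.float32)
    return cv2.remap(r["img"],q[:,:1].reshape(34,-1),q[:,1:].reshape(34,-1),1)
for y0 in(40,-40):
    c,o,n=[rectify(f,y0) for f in("w2.pkl","w4.pkl","w11.pkl")]
    f=lambda a,b:float(cv2.matchTemplate(a,b,cv2.TM_CCOEFF_NORMED)[0,0]);print(y0,"closed",f(n,c),"open",f(n,o),"ref",f(c,o))
from workcell import env
print(env.get_state()["wrist_force"]);env.finish_job()
E
```

```text
40 closed 0.5290853977203369 open -0.23202663660049438 ref -0.06585884839296341
-40 closed 0.9681247472763062 open 0.40815049409866333 ref 0.4136069715023041
[ 0.78018516 -0.25689871 -0.53035103]
the job is handed in; nothing more can be done
```

The board is filed on both posts, lying flat on the cover, with the lever pressed down again. I handed the job in at about 33 s.

I lifted the lever by its end until the rings sprang open. The board went over the posts with no noticeable load and touched the cover at about 4.5 N. I brought the lever down by pinching its end, and that grip slipped near the bottom. I finished by pressing on top of it with shut fingertips, to about 15 N; the last reading, before the final 0.7 mm, was 13 N.

**Last checks:**
- **Board:** it lies within 0.2 mm of its expected filed position, at the right angle.
- **Lever:** its end matches the original fully-down picture to about 0.2 mm. Force rose steadily at about the cover's own stiffness, which means it was on its stop.
- **Rings:** the view of the -40 mm ring matches the closed picture (0.97). The +40 mm ring matched less well (0.53, against -0.23 for the open view). I think the board now lies in that part of the picture, but I did not look at it directly because my 12 pictures were used up.
- **Load on the mechanism:** it stayed under 25 N in every reading I took, about 15 N at most.
- **Other objects:** no contact showed in the force readings, and the final top view showed no change at the magnifier, cup or blue mechanism. The arm may have hidden the beaker in that view, so I could not confirm it.

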